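# Index the grooming turntable and reset its belly rest

### The arm

A 6-joint arm with a two-finger parallel gripper is mounted at the origin on the work surface. World frame = base frame: x ahead of the robot, y to its left, z up, the work surface at z = 0. Lengths are in m, angles in rad, forces in N, time in s.
With the tool pointing down it reaches from about 0.35 to 0.775 m from the base axis. Payload 5.5 kg.
Tool frame: the origin (TCP) lies midway between the tips of the shut fingers; the grasp point (between the pads) lies 19 mm behind it; z points along the fingers, x is the direction in which the jaws open and shut, and the axes are right-handed (so a half turn about z gives the same grasp; the last joint's range is limited). The gripper opens to 85 mm and grips with 20 to 120 N. Pads are 22 mm wide; open, the fingers measure 114 mm over their backs; the gripper's body (76 mm by 85 mm) begins 54 mm behind the grasp point. The pads swing forward as they close: fully open they stand 13 mm farther back than shut.
Start: joints at [1.181, 0.313, 0.046, 1.304, 0, 1.431], TCP at [0.142, 0.557, 0.196] pointing down, gripper open.
Joint ranges: [-2.76, 2.76], [-0.86, 1.69], [-1.03, 1.26], [-2.2, 2.34], [-1.47, 1.5], [-3.14, 3.14]. Speed limits (rad/s): [2.57, 2.57, 3.14, 3.14, 3.14, 3.14].

### API

Orientations are given as a unit quaternion [w, x, y, z].
In Python, from workcell import env gives the robot as it stands.
- The arm moves only by the tool servo_tool, never from a script. Its argument "targets" is a list of rows, each an object with "xyz": the shift along the tool's x, y, z in m, a list of three; "twist": the turn, a rotation vector about the tool's x, y, z in rad, a list of three; "jaw": the opening, from 0 (shut) to 1 (fully open). A call has 1 to 12 rows; each row is the pose to reach, as a shift and turn from the pose commanded when the call began, along the tool's axes at that moment; what a row does not reach only later rows make up. A row lasts 1/12 s, in which the tool goes at most 41.7 mm and 7.16 degrees, less where a joint would pass 70% of its speed; a pose out of reach is approached as far as the arm can. A call with a gripper value outside its range is refused whole. The fingers move at their own pace and stop on an object; "squeeze" is the grip in N (left out, the last holds). Time passes only in rows, so rows that repeat a pose let the fingers close. It gives the time, the measured TCP pose, the force and the opening at its end, in the units of the state.
- env.get_state(): the state, without advancing time (a new reading comes with each control period).
- env.read_camera(name): name is "side" or "top"; returns a dict with "color" (400x640x3 uint8, red, green, blue), "depth" (400x640 float32, m along the optical axis (not along the pixel's ray), 0 where there is no reading), "fx", "fy", "cx", "cy" (pixels), "k1" (the pictures are not rectified: a ray, as slopes to the right and down, at radius r is drawn at 1 + k1 r^2 times it, then the intrinsics apply), "eye" and "attitude" of the camera in the world. Camera axes: x right, y down, z forward; pixel columns grow to the right and rows downward; lengths in m; the calibration is good to about 2 mm. A picture is of the moment at which its call begins.
- env.hand_in(): hands the job in, once; it reports no verdict.
The state is a dict: "clock": time; "joint_pos": joint angles; "qvel": joint speeds; "tau": joint torques, N m; "tcp_pos": TCP position; "orientation": TCP orientation; "wrist_force": force on the tool from outside, world axes, zero at the start; "ft_torque": the same for the moment, N m; "finger_gap": finger opening in m.
Only numpy, scipy, OpenCV 4.12 (cv2) and the standard library are available. Lean on these libraries where they do the work, as an engineer would, in place of code of your own. Each camera call takes 0.05 s, during which the arm holds its last target. There are 200 camera calls.

### The job

Get the grooming turntable ready for the next dog: take the post and turn the turntable one click clockwise seen from above (an eighth of a turn) so that it sits in that detent, then pull up the black lock knob on the bar, slide the section with the belly rest one hole in towards the post and let the pin drop fully home there. Finish with your gripper still holding the knob and the pin home in that hole, and do not disturb the grooming things lying beside the turntable.

Things in the scene. Friction and masses are not known exactly. Their poses are not given: they have to be found in the camera images.
- turntable_axis (a point): centre of the round platform's top face, on its vertical turning axis, about 60 mm above the bench. The platform is a 380 mm aluminium disc with a black mat, 22 mm thick, on a fixed grey base that stands in another place and heading each time. x points from the centre along the bar to the post, z up; the axes turn with the platform.
- post_grip (a point): middle of the rubber grip on top of the upright post that is fixed to the platform 165 mm from the turning axis: a round upright cylinder 32 mm thick and 56 mm tall (28 mm above and below this point), about 233 mm above the bench. Free all round and above; the square steel clamp holding the bar has its top 31 mm below this point. Axes as turntable_axis.
- knob (a point): middle of the straight band of the black round lock knob, 26 mm across; band 8 mm up and down from here, knob's top 13 mm above. It stands upright on the sliding section, about 235 mm above the bench when down. x points along the bar to the post, y across the bar, z up. Below this point: the knob's 22 mm steel boss, top 22 mm down, and the section's flat top, 35 mm down.
- turntable (a joint): angle of the turntable (rad): about 0 at the start, in a detent; grows clockwise seen from above. A spring roller at the rim clicks into a detent every 0.785 (45 degrees); the next clockwise is at 0.785. It pulls itself in from within about 0.03 and takes about 5 to 10 N at the post to turn out of a detent or over the edge into one, 1 to 3 N between.
- section (a joint): travel (m) of the sliding section, a 30 mm square dark steel sleeve on the bar, with knob and belly rest about 0.6 kg: 0 at the start, pin in its hole; grows towards the post. The bar, a fixed level 22 mm square aluminium tube, has holes in its top every 40 mm; the next towards the post is at 0.040. Slides with 3 to 5 N when the pin is out; locked, within 0.8 mm, when it is in.
- plunger (a joint): lift (m) of the lock knob with its round-ended 8 mm pin: 0 with the pin fully home in a hole; 0.010 when the tip just clears the bar's top face (also when it rests on the bar between holes); 0.016 fully up. A spring draws it down with about 5 N at 0 and 11 N at 0.016. Let down within about 3 mm of a hole, the round tip finds its way in.
- deshedder: bystander: aluminium deshedding tool, T-shaped, 160 mm long, lying flat; origin under its middle.
- flea_comb: bystander: flat green flea comb with metal teeth, 115 mm long, 62 mm wide; origin under its middle.
- dish: bystander: empty white ceramic dish, 104 mm across, 34 mm tall; origin under its centre.
- brush: bystander: rigid pink massage brush, 110 x 62 mm, 34 mm tall with its nubs up; origin under its centre.
- belly_rest (a point): top middle of the belly rest on the sliding section: two padded black rolls, 116 mm long across the bar, 65 mm over both, on a steel plate. The point lies 80 mm from the knob's axis on the side away from the post, 4 mm higher than the knob point with the pin home. Axes as knob.

How it is judged:
On the way, in this order (a step that is already met when the one before it is completed fails the run):
1. the turntable is turned one click clockwise and sits in that detent, the section still locked in its first hole (value of joint turntable between 0.755 and 0.815 rad and velocity of joint turntable between -0.05 and 0.05 rad/s and value of joint section between -0.004 and 0.004 m and value of joint plunger below 0.003 m), for 0.2 s.
2. the lock knob is pulled up so that the pin is out of its hole, the turntable still in that detent (value of joint plunger above 0.008 m and value of joint section below 0.03 m and value of joint turntable between 0.745 and 0.825 rad), for 0.05 s.
At the end, for the whole second after the job is handed in: The turntable sits in the detent one click clockwise of where it began (0.785 rad, within 0.03), the section stands at the next hole towards the post (0.040 m, within 3 mm), the pin is home (lift under 2 mm), and the gripper's fingers still hold the knob with at least 2 N (value of joint turntable between 0.755 and 0.815 rad and value of joint section between 0.037 and 0.043 m and value of joint plunger below 0.002 m and contact force between the fingers and plunger above 2 N); the arm keeps its last pose, push and grip.
It fails at once if a grooming thing beside the turntable is moved by more than 30 mm (distance of any of deshedder, flea_comb, dish, brush from where it was at the start of the episode above 0.03 m).
It also fails if it takes over 48 s, if anything falls off the work surface, if the arm or the gripper's body presses on something with over 40 N, if the wrist force passes 120 N, or if a joint passes its speed limit or range.

## Working session

There is one attempt and no reset: what is moved stays moved. The work goes in short steps, Python scripts to look and compute and a tool call to move; the robot and the scene stay as the last step left them, time stands still between calls to the robot, and variables do not carry over. Pictures are saved under pics/ and viewed, about 8 in all and at most 12, crops included, and the job is handed in when it is done.

Besides the shell and the picture viewer there is one more tool, called after ">>>" as name(argument=value, ...), one argument or row to a line, values as JSON. servo_tool: Moves the arm, as the interface text tells. Its arguments: {"type":"object","properties":{"targets":{"type":"array","items":{"type":"object","properties":{"xyz":{"type":"array","items":{"type":"number"}},"twist":{"type":"array","items":{"type":"number"}},"jaw":{"type":"number"}}}},"squeeze":{"type":"number"}},"required":["targets"]}

```bash
ls; mkdir -p pics; python3 - <<'E'
from workcell import env
import cv2,pickle
print(env.get_state())
for n in("side","top"):
    r=env.read_camera(n)
    pickle.dump(r,open(f"{n}0.pkl","wb"))
    print({k:v for k,v in r.items() if k not in("color","depth")})
    cv2.imwrite(f"pics/{n}0.png",r["color"][:,:,::-1])
E
```

```text
pics
{'clock': 0.0, 'joint_pos': array([1.18139983e+00, 3.14021166e-01, 4.49729937e-02, 1.30355969e+00,
       2.29702426e-05, 1.43120013e+00]), 'qvel': array([ 0.00137058, -0.00012809,  0.00062019,  0.00053453, -0.00106828,
       -0.00015563]), 'tau': array([-1.00772239e-03, -4.80624640e+01,  2.98535228e+01,  1.93637505e-02,
       -1.97053550e-04,  3.40580743e-05]), 'tcp_pos': array([0.14193157, 0.55663135, 0.19519464]), 'orientation': array([ 4.40804925e-04,  7.89686474e-01,  6.13509945e-01, -7.91352304e-04]), 'wrist_force': array([ 0.6397599 ,  0.71350038, -0.10402172]), 'ft_torque': array([-0.05421048, -0.04036195, -0.01598994]), 'finger_gap': 0.08547357509146127}
{'fx': 394.48198367600526, 'fy': 394.48198367600526, 'cx': 316.15908486106497, 'cy': 203.94229758793878, 'k1': -0.030554181446244385, 'eye': array([0.27933931, 0.65428608, 0.8566689 ]), 'attitude': array([ 0.051079  , -0.12225467,  0.90532669, -0.40351991])}
{'fx': 493.405778128029, 'fy': 493.405778128029, 'cx': 312.47231642200137, 'cy': 196.41044467427238, 'k1': -0.13772613470504647, 'eye': array([ 0.32653671, -0.12451925,  1.37110301]), 'attitude': array([ 0.05804404, -0.69657519,  0.71314518, -0.05327147])}
```

View pics/top0.png

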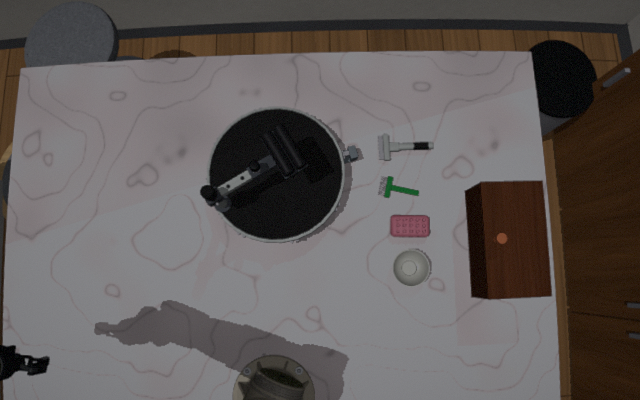

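View pics/side0.png

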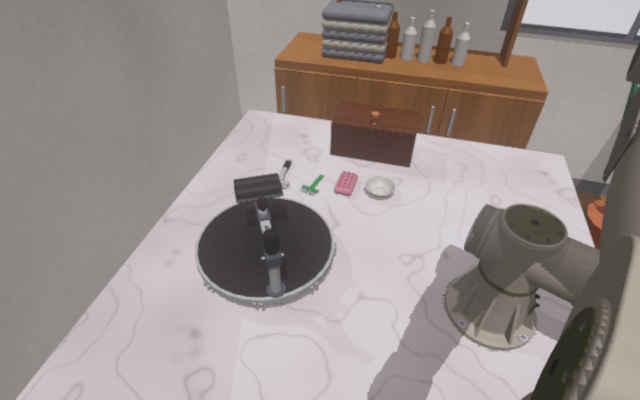

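```bash
cat > h.py <<'E'
import numpy as np,cv2,pickle
from scipy.spatial.transform import Rotation as R
def rot(q): return R.from_quat(np.roll(q,-1)).as_matrix()
def rays(r,uv):
    K=np.array([[r['fx'],0,r['cx']],[0,r['fy'],r['cy']],[0,0,1]])
    p=cv2.undistortPoints(np.float64(uv).reshape(-1,1,2),K,np.array([r['k1'],0,0,0.]))[:,0]
    return np.c_[p,np.ones(len(p))]
def plane(r,uv,z):
    d=rays(r,uv)@rot(r['attitude']).T
    return r['eye']+d*((z-r['eye'][2])/d[:,2])[:,None]
def cloud(r):
    v,u=np.mgrid[:400,:640]
    d=rays(r,np.c_[u.ravel(),v.ravel()])*r['depth'].reshape(-1,1)
    P=d@rot(r['attitude']).T+r['eye']
    P[r['depth'].ravel()==0]=np.nan
    return P.reshape(400,640,3)
E
python3 - <<'E'
from h import *
ims=[]
for n,(a,b,c,d) in dict(side=(180,150,350,310),top=(190,90,360,250)).items():
    r=pickle.load(open(n+"0.pkl","rb"));P=cloud(r)
    for nm,(u,v) in dict(side=dict(mat=(240,245),bench=(150,330),grip=(271,236),rest=(258,186),knob=(263,204)),top=dict(mat=(250,215),bench=(160,240),grip=(209,190),rest=(285,150),knob=(265,162))).__getitem__(n).items():
        print(n,nm,P[v,u].round(3),r['color'][v,u])
    ims.append(cv2.resize(r['color'][b:d,a:c,::-1],None,fx=2.35*1,fy=2.35,interpolation=cv2.INTER_CUBIC))
    cv2.imwrite(f"pics/c_{n}.png",cv2.resize(r['color'][b:d,a:c,::-1],None,fx=3.5,fy=3.5,interpolation=cv2.INTER_CUBIC))
cv2.imwrite("pics/crop.png",np.clip(np.hstack(ims)*1.6,0,255).astype(np.uint8))
E
```

```text
side mat [0.66  0.017 0.063] [62 59 61]
side bench [0.789 0.28  0.001] [197 187 191]
side grip [0.513 0.136 0.262] [58 55 57]
side rest [ 0.611 -0.034  0.239] [76 71 73]
side knob [0.574 0.028 0.241] [56 53 54]
top mat [0.488 0.051 0.061] [23 21 18]
top bench [0.43  0.315 0.002] [133 134 136]
top grip [0.524 0.119 0.259] [20 23 22]
top rest [ 0.622 -0.056  0.228] [15 12 16]
top knob [ 0.6   -0.005  0.201] [41 44 49]
```

View pics/crop.png

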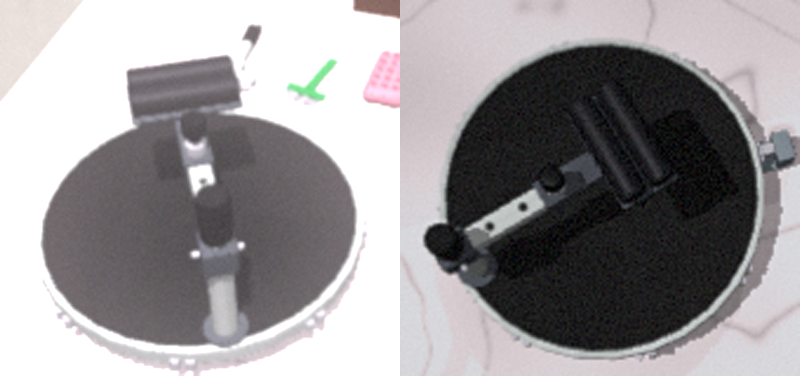

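```bash
python3 - <<'E'
from h import *
for n in("side","top"):
    r=pickle.load(open(n+"0.pkl","rb"));P=cloud(r)
    z=P[...,2]
    # mat: dark pixels z 0.05..0.07 -> enclosing circle
    m=(abs(z-.06)<.008)&(P[...,0]>.35)&(P[...,0]<.9)&(abs(P[...,1])<.3)
    q=P[m][:,:2].astype(np.float32); hull=cv2.convexHull(q)
    print(n,"disc",cv2.minEnclosingCircle(q),cv2.fitEllipse(hull),np.median(z[m]))
    for lo,hi in((.253,.27),(.24,.252),):
        m=((z>lo)&(z<hi)&(P[...,0]>.4)&(P[...,0]<.8)&(abs(P[...,1])<.25)).astype(np.uint8)
        k,l,s,c=cv2.connectedComponentsWithStats(m)
        for i in range(1,k):
            if s[i,4]>8:
                q=P[l==i]; print(lo,s[i],c[i].round(1),q.mean(0).round(4),(q.min(0)).round(3),q.max(0).round(3),cv2.minEnclosingCircle(q[:,:2].astype(np.float32)))
E
```

```text
side disc ((0.5999282598495483, -0.01813208870589733), 0.19251620769500732) ((0.6007744669914246, -0.016527332365512848), (0.378927081823349, 0.3792775869369507), 119.93319702148438) 0.060337484812344355
0.253 [263 228  15  13 157] [270.1 233.8] [0.518  0.1289 0.2596] [0.503 0.11  0.253] [0.534 0.142 0.264] ((0.5190020203590393, 0.12588338553905487), 0.016246696934103966)
0.24 [257 196  11   9  74] [261.9 200.3] [0.5795 0.0201 0.2454] [0.568 0.007 0.24 ] [0.591 0.03  0.25 ] ((0.5794247388839722, 0.01840301603078842), 0.012667346745729446)
0.24 [263 234  16  11  62] [271.3 240.8] [0.514  0.1354 0.2458] [0.503 0.116 0.24 ] [0.534 0.142 0.252] ((0.5186564922332764, 0.12647168338298798), 0.01680794358253479)
top disc ((0.6063762307167053, -0.03801027685403824), 0.20862984657287598) ((0.6064065098762512, -0.028350288048386574), (0.3773716390132904, 0.4065017104148865), 15.948575973510742) 0.061451297312891895
0.253 [200 185  14  14 157] [206.8 191.5] [0.5205 0.1238 0.2608] [0.506 0.109 0.253] [0.536 0.14  0.267] ((0.520050048828125, 0.12443822622299194), 0.016629155725240707)
0.24 [277 12
[... 703 characters left out ...]
7804)
0.24 [289 149  11  11  33] [294.4 153. ] [ 0.6107 -0.0787  0.2414] [ 0.596 -0.089  0.24 ] [ 0.621 -0.066  0.245] ((0.6097259521484375, -0.07561209052801132), 0.0144706591963768)
0.24 [249 160  11  12  91] [253.8 165.2] [0.5824 0.0165 0.2473] [0.57  0.005 0.242] [0.596 0.028 0.252] ((0.5826591849327087, 0.01657332107424736), 0.01320570893585682)
0.24 [296 160   9   6  22] [299.7 162.6] [ 0.587  -0.0908  0.2418] [ 0.581 -0.101  0.24 ] [ 0.593 -0.082  0.246] ((0.5886980295181274, -0.09152033925056458), 0.00950454082340002)
0.24 [207 189   9  11  21] [212.4 195. ] [0.5143 0.1138 0.2459] [0.505 0.108 0.24 ] [0.528 0.126 0.252] ((0.5165486335754395, 0.11797206103801727), 0.01424137782305479)
```

```bash
cat >> h.py <<'E'
def rel(st,p,yaw=None):
    M=rot(st['orientation']); th=np.degrees(np.arctan2(M[1,0],M[0,0]))
    s=M.T@(np.array(p)-st['tcp_pos'])
    print('yaw',th.round(2),'shift',s.round(4),'twist z',None if yaw is None else np.radians(th-yaw).round(4))
E
python3 - <<'E'
from h import *
from workcell import env
rel(env.get_state(),[.5195,.125,.30],29.8)
E
```

```text
yaw 75.69 shift [-0.3251  0.4725 -0.1043] twist z 0.8009
```

>>> servo_tool(
  targets=[
    {"xyz": [0, 0, -0.04], "twist": [0, 0, 0], "jaw": 1},
    {"xyz": [0, 0, -0.08], "twist": [0, 0, 0], "jaw": 1},
    {"xyz": [-0.325, 0.4725, -0.104], "twist": [0, 0, 0.801], "jaw": 1},
    {"xyz": [-0.325, 0.4725, -0.104], "twist": [0, 0, 0.801], "jaw": 1},
    {"xyz": [-0.325, 0.4725, -0.104], "twist": [0, 0, 0.801], "jaw": 1},
    {"xyz": [-0.325, 0.4725, -0.104], "twist": [0, 0, 0.801], "jaw": 1},
    {"xyz": [-0.325, 0.4725, -0.104], "twist": [0, 0, 0.801], "jaw": 1},
    {"xyz": [-0.325, 0.4725, -0.104], "twist": [0, 0, 0.801], "jaw": 1},
    {"xyz": [-0.325, 0.4725, -0.104], "twist": [0, 0, 0.801], "jaw": 1},
    {"xyz": [-0.325, 0.4725, -0.104], "twist": [0, 0, 0.801], "jaw": 1},
    {"xyz": [-0.325, 0.4725, -0.104], "twist": [0, 0, 0.801], "jaw": 1},
    {"xyz": [-0.325, 0.4725, -0.104], "twist": [0, 0, 0.801], "jaw": 1},
  ],
)

```text
clock: 1.1
tcp_pos: [0.4169, 0.2419, 0.2934]
orientation: [-0.0, 0.966, 0.257, -0.0]
wrist_force: [0.9, 1.0, 0.7]
finger_gap: 0.085
```

```bash
python3 - <<'E'
from h import *
from workcell import env
s=env.get_state();print(s['clock'],s['tcp_pos'])
rel(s,[.5195,.125,.30],29.8)
E
```

```text
1.1 [0.41690609 0.24192337 0.29343801]
yaw 29.8 shift [ 0.0309  0.1524 -0.0066] twist z -0.0001
```

>>> servo_tool(
  targets=[
    {"xyz": [0.03, 0.145, -0.005], "twist": [0, 0, 0], "jaw": 1},
    {"xyz": [0.03, 0.145, -0.005], "twist": [0, 0, 0], "jaw": 1},
    {"xyz": [0.03, 0.145, -0.005], "twist": [0, 0, 0], "jaw": 1},
    {"xyz": [0.03, 0.145, -0.005], "twist": [0, 0, 0], "jaw": 1},
    {"xyz": [0.03, 0.145, -0.005], "twist": [0, 0, 0], "jaw": 1},
    {"xyz": [0.03, 0.145, -0.005], "twist": [0, 0, 0], "jaw": 1},
    {"xyz": [0.03, 0.145, -0.005], "twist": [0, 0, 0], "jaw": 1},
  ],
)

```text
clock: 1.68
tcp_pos: [0.5136, 0.1331, 0.2981]
orientation: [-0.0, 0.966, 0.257, -0.001]
wrist_force: [-0.2, 0.6, 0.4]
finger_gap: 0.0855
```

```bash
python3 - <<'E'
from h import *
from workcell import env
s=env.get_state();print(s['clock'],s['tcp_pos'])
rel(s,[.5195,.125,.221],29.8)
r=env.read_camera("side");cv2.imwrite("pics/side1.png",cv2.resize(r['color'][130:330,160:420,::-1],None,fx=2.5,fy=2.5))
E
```

```text
1.6833 [0.51364169 0.13308456 0.29809648]
yaw 29.78 shift [0.0012 0.01   0.0771] twist z -0.0003
```

View pics/side1.png

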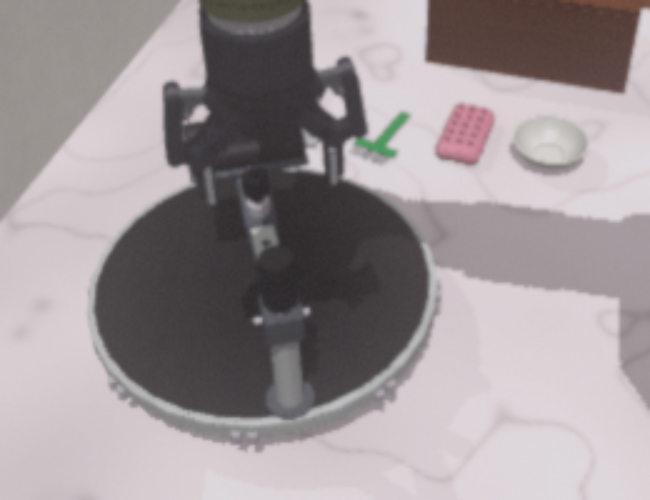

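The view shows the open fingers at crop (205,185) and (335,165), straddling the grip at (277,270), with the gap across the bar as planned. I'll descend and close.

>>> servo_tool(
  targets=[
    {"xyz": [0.001, 0.01, 0.02], "twist": [0, 0, 0], "jaw": 1},
    {"xyz": [0.001, 0.01, 0.045], "twist": [0, 0, 0], "jaw": 1},
    {"xyz": [0.001, 0.01, 0.07], "twist": [0, 0, 0], "jaw": 1},
    {"xyz": [0.001, 0.01, 0.077], "twist": [0, 0, 0], "jaw": 1},
    {"xyz": [0.001, 0.01, 0.077], "twist": [0, 0, 0], "jaw": 0},
    {"xyz": [0.001, 0.01, 0.077], "twist": [0, 0, 0], "jaw": 0},
    {"xyz": [0.001, 0.01, 0.077], "twist": [0, 0, 0], "jaw": 0},
    {"xyz": [0.001, 0.01, 0.077], "twist": [0, 0, 0], "jaw": 0},
    {"xyz": [0.001, 0.01, 0.077], "twist": [0, 0, 0], "jaw": 0},
    {"xyz": [0.001, 0.01, 0.077], "twist": [0, 0, 0], "jaw": 0},
    {"xyz": [0.001, 0.01, 0.077], "twist": [0, 0, 0], "jaw": 0},
    {"xyz": [0.001, 0.01, 0.077], "twist": [0, 0, 0], "jaw": 0},
  ],
  squeeze=40,
)

```text
clock: 2.73
tcp_pos: [0.5208, 0.1249, 0.2235]
orientation: [0.0, 0.966, 0.257, 0.002]
wrist_force: [-2.2, -0.7, 6.1]
finger_gap: 0.0279
```

```bash
python3 - <<'E'
from h import *
from workcell import env
s=env.get_state();print(s['clock'],s['tcp_pos'],s['finger_gap'],s['wrist_force'],s['ft_torque'])
rel(s,[.5195,.125,.221],29.8)
C=np.array([.601,-.0175]);p=s['tcp_pos'][:2]-C
print(np.hypot(*p),np.degrees(np.arctan2(p[1],p[0])))
for q in(.165,):
  for a in np.radians(np.arange(3.75,45.1,3.75)):
    # tool frame aligned: x tangential clockwise, y inward
    print(np.degrees(a), (q*np.sin(a)).round(4),(q*(1-np.cos(a))).round(4),a.round(4))
E
```

```text
2.7333 [0.520841   0.12488728 0.223534  ] 0.027851028623275605 [-2.20217752 -0.71828511  6.0594316 ] [0.03900668 0.39373797 0.05563898]
yaw 29.79 shift [-0.0011 -0.0008  0.0025] twist z -0.0001
0.16340013067882203 119.37797130623474
3.7499999999999996 0.0108 0.0004 0.0654
7.499999999999999 0.0215 0.0014 0.1309
11.25 0.0322 0.0032 0.1963
14.999999999999998 0.0427 0.0056 0.2618
18.75 0.053 0.0088 0.3272
22.5 0.0631 0.0126 0.3927
26.250000000000004 0.073 0.017 0.4581
29.999999999999996 0.0825 0.0221 0.5236
33.75 0.0917 0.0278 0.589
37.5 0.1004 0.0341 0.6545
41.25 0.1088 0.0409 0.7199
45.0 0.1167 0.0483 0.7854
```

>>> servo_tool(
  targets=[
    {"xyz": [0.0054, 0.0001, 0], "twist": [0, 0, 0.0327], "jaw": 0},
    {"xyz": [0.0108, 0.0004, 0], "twist": [0, 0, 0.0654], "jaw": 0},
    {"xyz": [0.0162, 0.0008, 0], "twist": [0, 0, 0.0982], "jaw": 0},
    {"xyz": [0.0215, 0.0014, 0], "twist": [0, 0, 0.1309], "jaw": 0},
    {"xyz": [0.0269, 0.0022, 0], "twist": [0, 0, 0.1636], "jaw": 0},
    {"xyz": [0.0322, 0.0032, 0], "twist": [0, 0, 0.1963], "jaw": 0},
    {"xyz": [0.0375, 0.0043, 0], "twist": [0, 0, 0.2291], "jaw": 0},
    {"xyz": [0.0427, 0.0056, 0], "twist": [0, 0, 0.2618], "jaw": 0},
    {"xyz": [0.0479, 0.0071, 0], "twist": [0, 0, 0.2945], "jaw": 0},
    {"xyz": [0.053, 0.0088, 0], "twist": [0, 0, 0.3272], "jaw": 0},
    {"xyz": [0.0581, 0.0106, 0], "twist": [0, 0, 0.36], "jaw": 0},
    {"xyz": [0.0631, 0.0126, 0], "twist": [0, 0, 0.3927], "jaw": 0},
  ],
)

```text
clock: 3.73
tcp_pos: [0.582, 0.1453, 0.2236]
orientation: [-0.0, 0.998, 0.063, 0.001]
wrist_force: [-1.9, -0.5, 5.2]
finger_gap: 0.0279
```

>>> servo_tool(
  targets=[
    {"xyz": [0, 0, 0], "twist": [0, 0, 0], "jaw": 0},
    {"xyz": [0, 0, 0], "twist": [0, 0, 0], "jaw": 0},
  ],
)

```text
clock: 3.9
tcp_pos: [0.5828, 0.1453, 0.2236]
orientation: [-0.0, 0.998, 0.063, 0.002]
wrist_force: [0.2, 0.9, 5.3]
finger_gap: 0.028
```

```bash
python3 - <<'E'
from h import *
from workcell import env
s=env.get_state();print(s['clock'],s['tcp_pos'],s['finger_gap'],s['wrist_force'],s['ft_torque'])
a=np.radians(119.8-22.5)
rel(s,[.601+.165*np.cos(a),-.0175+.165*np.sin(a),.2235],7.3)
r=env.read_camera("side");P=cloud(r)
m=((P[...,2]>.24)&(P[...,2]<.27)&(P[...,0]>.4)&(P[...,0]<.8)&(abs(P[...,1])<.25)).astype(np.uint8)
k,l,t,c=cv2.connectedComponentsWithStats(m)
for i in range(1,k):
  if t[i,4]>20: print(t[i],P[l==i].mean(0).round(4))
E
```

```text
3.9 [0.58277212 0.14534703 0.22355891] 0.028047475319648355 [0.16122058 0.92692975 5.30930688] [ 0.14260808  0.0263649  -0.03047789]
yaw 7.28 shift [-0.0026 -0.0012  0.    ] twist z -0.0004
[225 226  25  20 238] [0.5809 0.1522 0.2575]
```

>>> servo_tool(
  targets=[
    {"xyz": [0.0054, 0.0001, 0], "twist": [0, 0, 0.0327], "jaw": 0},
    {"xyz": [0.0108, 0.0004, 0], "twist": [0, 0, 0.0654], "jaw": 0},
    {"xyz": [0.0162, 0.0008, 0], "twist": [0, 0, 0.0982], "jaw": 0},
    {"xyz": [0.0215, 0.0014, 0], "twist": [0, 0, 0.1309], "jaw": 0},
    {"xyz": [0.0269, 0.0022, 0], "twist": [0, 0, 0.1636], "jaw": 0},
    {"xyz": [0.0322, 0.0032, 0], "twist": [0, 0, 0.1963], "jaw": 0},
    {"xyz": [0.0375, 0.0043, 0], "twist": [0, 0, 0.2291], "jaw": 0},
    {"xyz": [0.0427, 0.0056, 0], "twist": [0, 0, 0.2618], "jaw": 0},
    {"xyz": [0.0479, 0.0071, 0], "twist": [0, 0, 0.2945], "jaw": 0},
    {"xyz": [0.053, 0.0088, 0], "twist": [0, 0, 0.3272], "jaw": 0},
    {"xyz": [0.0581, 0.0106, 0], "twist": [0, 0, 0.36], "jaw": 0},
    {"xyz": [0.0624, 0.0124, 0], "twist": [0, 0, 0.3885], "jaw": 0},
  ],
)

```text
clock: 4.95
tcp_pos: [0.6322, 0.1425, 0.2231]
orientation: [0.0, 0.991, -0.13, -0.011]
wrist_force: [-44.6, 5.5, 23.8]
finger_gap: 0.0284
```

>>> servo_tool(
  targets=[
    {"xyz": [0, 0, 0], "twist": [0, 0, 0], "jaw": 0},
    {"xyz": [0, 0, 0], "twist": [0, 0, 0], "jaw": 0},
    {"xyz": [0, 0, 0], "twist": [0, 0, 0], "jaw": 0},
    {"xyz": [0, 0, 0], "twist": [0, 0, 0], "jaw": 0},
  ],
)

```text
clock: 5.28
tcp_pos: [0.6427, 0.1402, 0.2234]
orientation: [0.0, 0.991, -0.131, -0.001]
wrist_force: [-6.2, -1.1, 7.6]
finger_gap: 0.0281
```

```bash
python3 - <<'E'
from h import *
from workcell import env
s=env.get_state();print(s['clock'],s['tcp_pos'],s['finger_gap'],s['wrist_force'],s['ft_torque'])
a=np.radians(119.8-45)
rel(s,[.601+.165*np.cos(a),-.0175+.165*np.sin(a),.2235],-15.2)
M=rot(s['orientation']);print('tool force',M.T@s['wrist_force'])
E
```

```text
5.2833 [0.64268355 0.14023651 0.22336438] 0.028101536971862417 [-6.19913702 -1.08297391  7.61333487] [-0.25874373  1.66635001 -0.866445  ]
yaw -15.08 shift [ 0.0011 -0.0019 -0.0001] twist z 0.0021
tool force [-5.71557221  2.66586648 -7.60199911]
```

>>> servo_tool(
  targets=[
    {"xyz": [0.001, 0, 0], "twist": [0, 0, 0.006], "jaw": 0},
    {"xyz": [0.002, 0, 0], "twist": [0, 0, 0.012], "jaw": 0},
    {"xyz": [0.002, 0, 0], "twist": [0, 0, 0.012], "jaw": 0},
    {"xyz": [0.002, 0, 0], "twist": [0, 0, 0.012], "jaw": 0},
    {"xyz": [0.002, 0, 0], "twist": [0, 0, 0.012], "jaw": 0},
    {"xyz": [0.002, 0, 0], "twist": [0, 0, 0.012], "jaw": 0},
  ],
)

```text
clock: 5.78
tcp_pos: [0.6451, 0.1396, 0.2234]
orientation: [0.0, 0.991, -0.137, -0.0]
wrist_force: [-5.7, -2.2, 7.0]
finger_gap: 0.0279
```

```bash
python3 - <<'E'
from h import *
from workcell import env
s=env.get_state();print(s['clock'],s['tcp_pos'],s['finger_gap'],s['wrist_force'],s['ft_torque'])
M=rot(s['orientation']);print('tool force',M.T@s['wrist_force'])
p=s['tcp_pos'][:2]-[.601,-.0175];print(np.degrees(np.arctan2(p[1],p[0])))
E
```

```text
5.7833 [0.64513661 0.13961579 0.22338223] 0.02787266842193272 [-5.69725783 -2.16916447  6.97352864] [-0.2339217   1.45398757 -0.88201949]
tool force [-4.89796952  3.6417822  -6.96716872]
74.30900724336121
```

>>> servo_tool(
  targets=[
    {"xyz": [0, 0, 0], "twist": [0, 0, 0], "jaw": 1},
    {"xyz": [0, 0, 0], "twist": [0, 0, 0], "jaw": 1},
    {"xyz": [0, 0, 0], "twist": [0, 0, 0], "jaw": 1},
    {"xyz": [0, 0, 0], "twist": [0, 0, 0], "jaw": 1},
    {"xyz": [0, 0, 0], "twist": [0, 0, 0], "jaw": 1},
    {"xyz": [0, 0, 0], "twist": [0, 0, 0], "jaw": 1},
    {"xyz": [0, 0, -0.03], "twist": [0, 0, 0], "jaw": 1},
    {"xyz": [0, 0, -0.07], "twist": [0, 0, 0], "jaw": 1},
    {"xyz": [0, 0, -0.08], "twist": [0, 0, 0], "jaw": 1},
    {"xyz": [0, 0, -0.08], "twist": [0, 0, 0], "jaw": 1},
  ],
)

```text
clock: 6.62
tcp_pos: [0.6481, 0.1404, 0.3059]
orientation: [-0.001, 0.991, -0.136, 0.004]
wrist_force: [-0.9, 0.3, -0.3]
finger_gap: 0.0852
```

```bash
cat > look.py <<'E'
from h import *
from workcell import env
import sys
s=env.get_state();print(s['clock'],s['tcp_pos'],s['wrist_force'])
for n in("side","top"):
    r=env.read_camera(n);P=cloud(r);z=P[...,2]
    a,b=(160,150) if n=="side" else (180,80)
    cv2.imwrite(f"pics/{n}_{sys.argv[1]}.png",np.clip(1.5*cv2.resize(r['color'][b:b+200,a:a+200,::-1],None,fx=2.5,fy=2.5,interpolation=cv2.INTER_CUBIC),0,255))
    m=((z>.235)&(z<.27)&(P[...,0]>.4)&(P[...,0]<.8)&(abs(P[...,1])<.25)).astype(np.uint8)
    k,l,t,c=cv2.connectedComponentsWithStats(m)
    for i in range(1,k):
        q=P[l==i]
        if t[i,4]>25: print(n,t[i],q.mean(0).round(4),q.max(0).round(3),cv2.minEnclosingCircle(q[:,:2].astype(np.float32)))
i=[cv2.imread(f"pics/{n}_{sys.argv[1]}.png")[:,:400] for n in("side","top")]
cv2.imwrite(f"pics/{sys.argv[1]}.png",np.hstack(i))
E
python3 look.py a
```

```text
6.6167 [0.64813659 0.14037394 0.30594076] [-0.93463844  0.31562708 -0.32463031]
side [253 171  41  18 236] [ 0.5844 -0.07    0.2379] [ 0.643 -0.049  0.242] ((0.5862735509872437, -0.07002116739749908), 0.05809660628437996)
side [245 178  42  20 258] [ 0.5931 -0.0373  0.2379] [ 0.651 -0.013  0.242] ((0.5952094793319702, -0.036428146064281464), 0.05841590836644173)
side [244 195  11  11  92] [0.6096 0.0251 0.2441] [0.625 0.035 0.25 ] ((0.6119372248649597, 0.022631656378507614), 0.013430568389594555)
side [205 221  17  19 251] [0.6413 0.1468 0.2534] [0.661 0.158 0.264] ((0.6444350481033325, 0.14310312271118164), 0.01706096902489662)
top [194 133  16  15 179] [0.644  0.1387 0.2574] [0.661 0.157 0.267] ((0.6463825106620789, 0.14032791554927826), 0.016524787992239)
top [268 137  21  48 445] [ 0.597  -0.0403  0.239 ] [ 0.652 -0.016  0.246] ((0.5950101017951965, -0.04667653888463974), 0.0579819492995739)
top [281 140  22  48 448] [ 0.586  -0.0725  0.2391] [ 0.644 -0.046  0.247] ((0.5876675844192505, -0.0725238248705864), 0.05798307806253433)
top [247 148  11  11  96] [0.6122 0.0206 0.2466] [0.625 0.033 0.252] ((0.6133906841278076, 0.022015374153852463), 0.013308252207934856)[ WARN:0@4.414] global loadsave.cpp:1063 imwrite_ Unsupported depth image for selected encoder is fallbacked to CV_8U.
```

View pics/a.png

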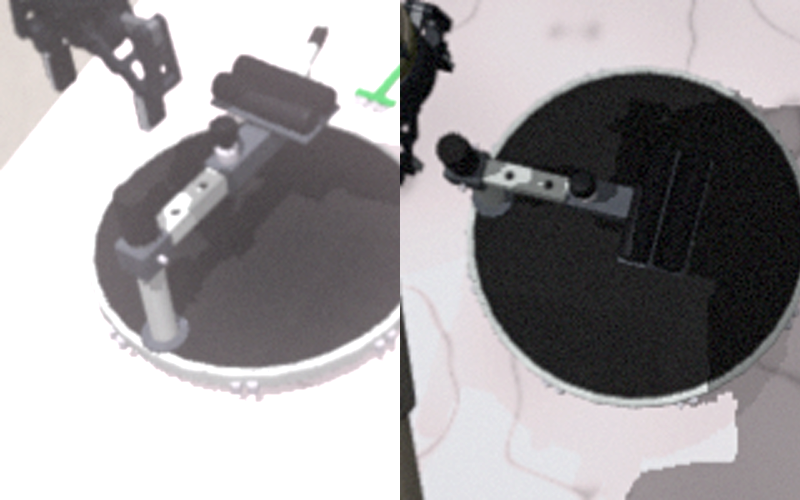

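```bash
python3 - <<'E'
from h import *
from workcell import env
rel(env.get_state(),[.6123,.0223,.28],-15.3)
E
```

```text
yaw -15.65 shift [-0.0016  0.1229  0.0216] twist z -0.0061
```

>>> servo_tool(
  targets=[
    {"xyz": [-0.0005, 0.03, 0], "twist": [0, 0, -0.003], "jaw": 1},
    {"xyz": [-0.001, 0.06, 0], "twist": [0, 0, -0.006], "jaw": 1},
    {"xyz": [-0.0015, 0.09, 0.005], "twist": [0, 0, -0.006], "jaw": 1},
    {"xyz": [-0.0015, 0.115, 0.015], "twist": [0, 0, -0.006], "jaw": 1},
    {"xyz": [-0.0015, 0.123, 0.0215], "twist": [0, 0, -0.006], "jaw": 1},
    {"xyz": [-0.0015, 0.123, 0.0215], "twist": [0, 0, -0.006], "jaw": 1},
    {"xyz": [-0.0015, 0.123, 0.0215], "twist": [0, 0, -0.006], "jaw": 1},
    {"xyz": [-0.0015, 0.123, 0.0215], "twist": [0, 0, -0.006], "jaw": 1},
  ],
)

```text
clock: 7.38
tcp_pos: [0.6117, 0.0228, 0.2794]
orientation: [-0.0, 0.991, -0.133, -0.001]
wrist_force: [0.4, -0.3, 0.1]
finger_gap: 0.0855
```

```bash
python3 - <<'E'
from h import *
from workcell import env
s=env.get_state();print(s['clock'],s['tcp_pos'],s['wrist_force'])
rel(s,[.6123,.0223,.216],-15.3)
E
```

```text
7.3833 [0.6117448  0.02280937 0.27938578] [ 0.40886261 -0.30146509  0.13168462]
yaw -15.28 shift [0.0008 0.0004 0.0634] twist z 0.0003
```

>>> servo_tool(
  targets=[
    {"xyz": [0.0008, 0.0004, 0.02], "twist": [0, 0, 0], "jaw": 1},
    {"xyz": [0.0008, 0.0004, 0.04], "twist": [0, 0, 0], "jaw": 1},
    {"xyz": [0.0008, 0.0004, 0.058], "twist": [0, 0, 0], "jaw": 1},
    {"xyz": [0.0008, 0.0004, 0.0635], "twist": [0, 0, 0], "jaw": 1},
    {"xyz": [0.0008, 0.0004, 0.0635], "twist": [0, 0, 0], "jaw": 0.5},
    {"xyz": [0.0008, 0.0004, 0.0635], "twist": [0, 0, 0], "jaw": 0.5},
    {"xyz": [0.0008, 0.0004, 0.0635], "twist": [0, 0, 0], "jaw": 0.5},
    {"xyz": [0.0008, 0.0004, 0.0635], "twist": [0, 0, 0], "jaw": 0.5},
  ],
)

```text
clock: 8.05
tcp_pos: [0.6135, 0.0217, 0.218]
orientation: [-0.0, 0.991, -0.133, 0.001]
wrist_force: [0.3, -0.3, 0.6]
finger_gap: 0.0427
```

```bash
python3 look.py b 2>/dev/null
```

```text
8.05 [0.61349228 0.02174782 0.21800375] [ 0.32204627 -0.34150397  0.60410375]
side [270 176  24  13 139] [ 0.5629 -0.0643  0.2381] [ 0.595 -0.048  0.242] ((0.5629789233207703, -0.06728313863277435), 0.033913932740688324)
side [234 185  10   9  41] [0.6351 0.0175 0.2636] [0.648 0.029 0.27 ] ((0.635697066783905, 0.01632416993379593), 0.0124157490208745)
side [263 185  24  12 134] [ 0.5668 -0.0303  0.2379] [ 0.597 -0.016  0.241] ((0.5679013729095459, -0.0312778577208519), 0.029809383675456047)
side [244 194  18  12 115] [0.6038 0.028  0.2494] [0.624 0.039 0.27 ] ((0.6002688407897949, 0.02492012269794941), 0.02378675527870655)
side [205 221  17  19 251] [0.6412 0.1469 0.2535] [0.66  0.159 0.264] ((0.6446312069892883, 0.14227236807346344), 0.01662522554397583)
top [268 136  22  49 437] [ 0.5955 -0.0396  0.239 ] [ 0.654 -0.016  0.246] ((0.5963630676269531, -0.03958190977573395), 0.05848655104637146)
top [281 140  22  47 439] [ 0.587  -0.0724  0.239 ] [ 0.644 -0.046  0.246] ((0.589262843132019, -0.06923118233680725), 0.05816115066409111)
top [251 149   7  10  46] [0.6102 0.0153 0.2463] [0.622 0.023 0.252] ((0.6114665269851685, 0.01643957383930683), 0.011093244887888432)
```

View pics/b.png

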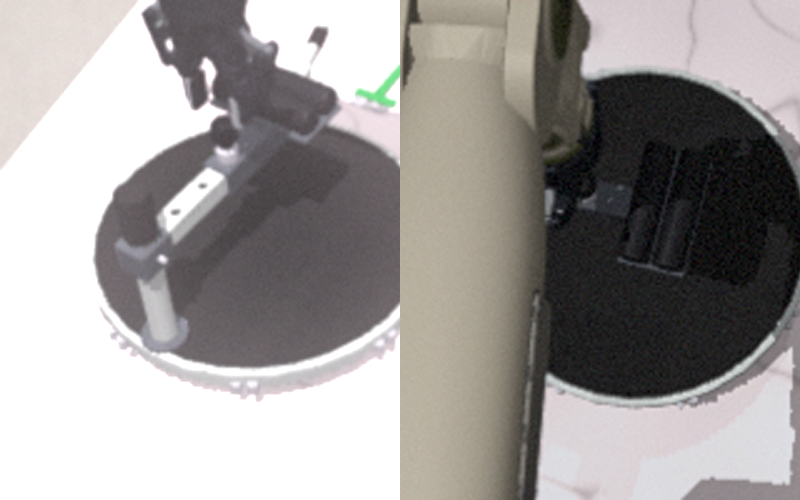

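```bash
cat >> h.py <<'E'
def proj(r,p):
    c=(np.atleast_2d(p)-r['eye'])@rot(r['attitude'])
    K=np.array([[r['fx'],0,r['cx']],[0,r['fy'],r['cy']],[0,0,1]])
    return cv2.projectPoints(c,np.zeros(3),np.zeros(3),K,np.array([r['k1'],0,0,0.]))[0][:,0]
E
python3 - <<'E'
from h import *
from workcell import env
r=pickle.load(open("side0.pkl","rb"));s=env.get_state();M=rot(s['orientation'])
T=s['tcp_pos']
for d in([-.0215,0,-.006],[.0215,0,-.006],[0,0,0],[-.0215,0,-.06],[.0215,0,-.06]):
    print(d,(proj(r,T+M@d)-[160,150])*2.5)
print((proj(r,[.6123,.0223,.235])-[160,150])*2.5)
r=env.read_camera("side")
cv2.imwrite("pics/b2.png",np.clip(1.7*cv2.resize(r['color'][165:235,210:290,::-1].astype(np.float32),None,fx=8,fy=8,interpolation=cv2.INTER_CUBIC),0,255))
E
```

```text
[-0.0215, 0, -0.006] [[241.15104047 145.39561871]]
[0.0215, 0, -0.006] [[205.30459072 129.81583783]]
[0, 0, 0] [[223.72953755 142.16955636]]
[-0.0215, 0, -0.06] [[235.62882877 101.78604515]]
[0.0215, 0, -0.06] [[198.47738202  86.37554996]]
[[222.39530888 129.27628332]][ WARN:0@1.850] global loadsave.cpp:1063 imwrite_ Unsupported depth image for selected encoder is fallbacked to CV_8U.
```

View pics/b2.png

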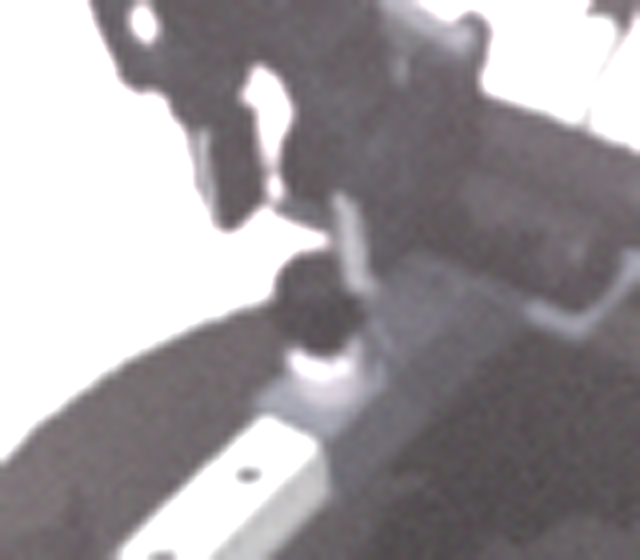

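```bash
python3 - <<'E'
from h import *
from workcell import env
r=env.read_camera("side");P=cloud(r)
s=env.get_state();M=rot(s['orientation']);L=(P-s['tcp_pos'])@M  # tool coords
for v in range(180,206,2):
    print(v,' '.join('(%d %d %d)'%tuple(1000*L[v,u]) for u in range(232,262,2)))
E
```

```text
180 (32 -10 -76) (25 -11 -79) (23 -6 -77) (22 -1 -74) (20 2 -72) (19 8 -68) (268 278 218) (54 59 -19) (-20 -15 -101) (-29 -18 -107) (-30 -12 -103) (-30 -7 -100) (-22 9 -85) (-28 8 -88) (-52 -12 -112)
182 (294 245 214) (26 -11 -73) (22 -9 -73) (22 -2 -69) (20 1 -67) (21 9 -61) (261 269 217) (50 53 -19) (45 55 -19) (-21 -10 -92) (-28 -12 -97) (-31 -9 -96) (-28 1 -87) (-34 1 -90) (-50 -11 -105)
184 (289 239 217) (33 -5 -60) (23 -8 -66) (20 -5 -65) (21 1 -61) (21 8 -56) (56 51 -11) (49 51 -14) (42 51 -17) (37 53 -18) (-26 -10 -89) (-31 -9 -90) (-35 -7 -90) (-45 -11 -98) (-50 -11 -99)
186 (282 231 217) (33 -6 -55) (23 -10 -62) (21 -5 -60) (19 -1 -57) (20 6 -51) (245 249 214) (49 50 -8) (42 49 -12) (35 50 -14) (-25 -10 -83) (-31 -10 -86) (-34 -7 -85) (-43 -10 -91) (-50 -12 -94)
188 (277 223 218) (33 -7 -50) (23 -10 -56) (22 -5 -53) (20 -1 -51) (20 5 -46) (238 240 214) (49 49 -2) (41 48 -7) (37 50 -7) (-24 -10 -76) (-30 -10 -80) (-35 -9 -81) (-43 -11 -85) (-50 -13 -89)
190 (270 215 219) (262 217 216) (25 -9 -49) (20 -8 -50) (20 -2 -46) (23 7 -38) (56 48 6) (53 53 8) (47 53 5) (38 51 0) (-23 -9 -69) (-29 -9 -72) (-31 -5 -70) (-37 -5 -73) (-34 4 -65)Traceback (most recent call last):
  File "<stdin>", line 6, in <module>
  File "<stdin>", line 6, in <genexpr>
ValueError: cannot convert float NaN to integer
```

```bash
python3 - <<'E'
from h import *
from workcell import env
r=env.read_camera("side");P=np.nan_to_num(cloud(r),nan=9)
s=env.get_state();M=rot(s['orientation']);L=(P-s['tcp_pos'])@M
for v in range(190,206,2):
    print(v,' '.join('(%d %d %d)'%tuple(1000*L[v,u]) for u in range(234,262,2)))
E
```

```text
190 (264 218 218) (25 -9 -49) (21 -8 -50) (21 -1 -45) (20 4 -41) (57 50 7) (52 51 6) (48 54 6) (39 51 0) (-23 -9 -70) (-28 -9 -72) (-31 -6 -71) (-36 -4 -72) (-36 2 -67)
192 (254 207 214) (26 -10 -43) (20 -9 -45) (21 -2 -40) (234 224 218) (227 226 216) (50 48 10) (44 49 7) (40 52 8) (-24 -11 -66) (-28 -9 -66) (-31 -6 -66) (-36 -5 -67) (-36 1 -62)
194 (249 200 216) (243 204 215) (239 209 217) (231 210 214) (227 215 216) (221 218 216) (217 223 219) (210 225 217) (205 230 218) (-22 -10 -59) (-28 -10 -61) (-29 -5 -58) (-35 -5 -61) (-35 1 -55)
196 (242 192 215) (238 197 217) (231 200 216) (226 203 216) (221 207 217) (217 213 220) (9 2 -28) (4 3 -30) (0 6 -30) (-2 10 -28) (-27 -10 -55) (-29 -5 -52) (-35 -5 -54) (-34 1 -49)
198 (238 187 218) (232 189 217) (225 191 216) (221 197 218) (214 199 217) (11 -2 -25) (3 -4 -30) (0 -2 -30) (-4 0 -30) (-7 4 -28) (-27 -11 -50) (-29 -7 -47) (-35 -6 -49) (5 47 9)
200 (233 180 220) (225 181 217) (220 185 218) (213 188 216) (209 193 218) (5 -9 -27) (0 -8 -29) (-3 -5 -28) (-7 -3 -28) (-10 0 -27) (-26 -10 -42) (-28 -6 -40) (10 45 16) (6 47 16)
202 (223 169 215) (220 174 218) (164 128 157) (157 130 155) (152 132 155) (147 136 156) (-2 -12 -26) (-7 -11 -28) (-9 -7 -26) (-12 -3 -24) (-12 3 -19) (11 37 17) (6 39 17) (2 42 17)
204 (168 114 156) (160 114 153) (158 121 157) (154 125 158) (147 126 156) (142 130 157) (1 -9 -16) (-6 -11 -21) (-9 -7 -19) (-13 -4 -19) (-14 0 -16) (5 30 16) (2 33 17) (-1 36 17)
```

The depth readings put the visible fingertips about 40 mm behind the TCP, at the knob's top. That disagrees with the description. I'll test it by closing gently here and checking the opening.

>>> servo_tool(
  targets=[
    {"xyz": [0, 0, 0], "twist": [0, 0, 0], "jaw": 0.22},
    {"xyz": [0, 0, 0], "twist": [0, 0, 0], "jaw": 0.22},
    {"xyz": [0, 0, 0], "twist": [0, 0, 0], "jaw": 0.22},
    {"xyz": [0, 0, 0], "twist": [0, 0, 0], "jaw": 0.22},
    {"xyz": [0, 0, 0], "twist": [0, 0, 0], "jaw": 0.22},
    {"xyz": [0, 0, 0], "twist": [0, 0, 0], "jaw": 0.22},
  ],
  squeeze=20,
)

```text
clock: 8.8
tcp_pos: [0.6125, 0.0216, 0.2165]
orientation: [-0.0, 0.991, -0.133, -0.0]
wrist_force: [-0.1, 0.3, 0.1]
finger_gap: 0.0188
```

```bash
python3 - <<'E'
from h import *
from workcell import env
r=env.read_camera("side");P=np.nan_to_num(cloud(r),nan=9)
s=env.get_state();M=rot(s['orientation']);L=(P-s['tcp_pos'])@M
print(s['finger_gap'],s['tcp_pos'],s['wrist_force'],s['ft_torque'])
for v in range(184,206,2):
    print(v,' '.join('(%d %d %d)'%tuple(1000*L[v,u]) for u in range(236,262,2)))
cv2.imwrite("pics/b3.png",np.clip(1.7*cv2.resize(r['color'][165:235,210:290,::-1].astype(np.float32),None,fx=8,fy=8,interpolation=cv2.INTER_CUBIC),0,255).astype(np.uint8))
E
```

```text
0.018880120557770833 [0.61257649 0.02157285 0.21649637] [ 0.08806457  0.51315488 -0.76551408] [-0.02129181  0.03223433 -0.04223825]
184 (279 247 217) (21 -5 -66) (11 -8 -73) (8 -4 -71) (9 2 -66) (7 6 -63) (-15 -11 -86) (-19 -10 -87) (-24 -8 -88) (-27 -5 -87) (-39 -12 -97) (-44 -11 -98) (-48 -9 -99)
186 (270 236 215) (21 -6 -61) (10 -10 -68) (8 -5 -66) (8 0 -62) (7 5 -58) (-13 -10 -79) (-21 -12 -83) (-24 -9 -83) (-33 -12 -88) (-37 -11 -90) (-42 -10 -91) (-41 -2 -85)
188 (262 227 213) (21 -6 -55) (11 -10 -62) (9 -6 -60) (8 0 -56) (8 5 -52) (-11 -9 -71) (-19 -11 -76) (-19 -5 -72) (-22 -1 -70) (-38 -12 -85) (-41 -10 -85) (8 54 -17)
190 (258 221 216) (251 224 215) (12 -10 -56) (8 -8 -56) (9 0 -50) (8 4 -47) (-10 -9 -65) (-15 -8 -66) (-18 -4 -65) (-23 -3 -66) (-24 2 -62) (11 49 -13) (6 52 -13)
192 (249 211 214) (246 217 217) (14 -9 -48) (7 -10 -52) (7 -3 -47) (7 2 -42) (-11 -11 -61) (-16 -9 -62) (-18 -5 -59) (-22 -3 -60) (-23 2 -56) (11 48 -7) (5 49 -9)
194 (246 206 217) (238 207 215) (14 -10 -43) (9 -9 -44) (8 -4 -41) (8 2 -36) (213 228 219) (-15 -9 -56) (-18 -6 -54) (-23 -4 -55) (-21 3 -
[... 152 characters left out ...]
(-21 2 -43) (13 49 6) (6 48 3)
198 (228 186 212) (222 189 212) (219 195 215) (214 198 215) (10 -3 -27) (4 -3 -30) (1 0 -29) (-15 -11 -44) (-18 -7 -43) (-22 -6 -44) (129 171 157) (121 171 153) (7 49 10)
200 (225 181 215) (221 185 217) (213 186 214) (207 190 215) (7 -7 -25) (0 -8 -29) (-5 -8 -32) (-8 -5 -31) (-16 -6 -35) (-12 4 -25) (122 162 155) (11 45 16) (6 47 15)
202 (216 170 212) (163 126 154) (159 130 156) (154 134 156) (148 136 155) (0 -10 -25) (-5 -9 -26) (-10 -8 -28) (-12 -3 -25) (-14 1 -22) (11 37 16) (5 38 14) (2 41 15)
204 (165 119 158) (159 121 156) (155 125 158) (146 125 154) (143 130 156) (0 -10 -18) (-4 -9 -20) (-10 -8 -21) (-12 -3 -19) (-13 1 -16) (5 30 15) (3 34 17) (0 38 18)
```

View pics/b3.png

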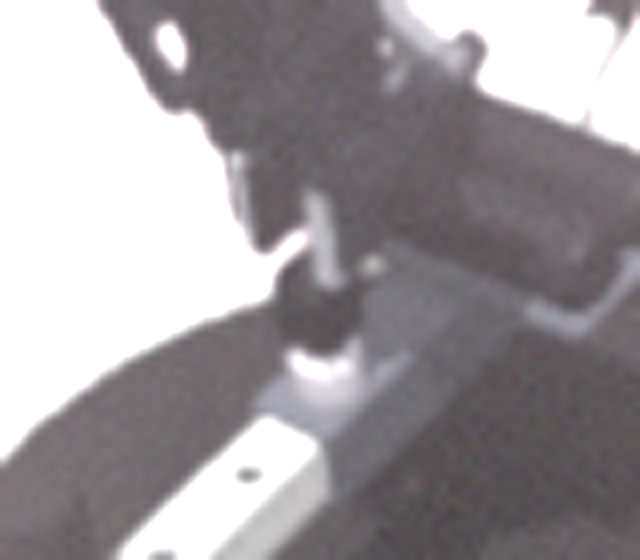

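The jaws closed to 18.9 mm with no force, so the fingertips are above the knob. They really sit about 35 mm behind the reported TCP. I'll open, go 30 mm lower and grip the band.

>>> servo_tool(
  targets=[
    {"xyz": [0, 0, 0], "twist": [0, 0, 0], "jaw": 0.55},
    {"xyz": [0, 0, 0], "twist": [0, 0, 0], "jaw": 0.55},
    {"xyz": [0, 0, 0], "twist": [0, 0, 0], "jaw": 0.55},
    {"xyz": [0, 0, 0], "twist": [0, 0, 0], "jaw": 0.55},
    {"xyz": [0, 0, 0], "twist": [0, 0, 0], "jaw": 0.55},
    {"xyz": [0, 0, 0.008], "twist": [0, 0, 0], "jaw": 0.55},
    {"xyz": [0, 0, 0.016], "twist": [0, 0, 0], "jaw": 0.55},
    {"xyz": [0, 0, 0.024], "twist": [0, 0, 0], "jaw": 0.55},
    {"xyz": [0, 0, 0.029], "twist": [0, 0, 0], "jaw": 0.55},
    {"xyz": [0, 0, 0.029], "twist": [0, 0, 0], "jaw": 0.55},
    {"xyz": [0, 0, 0.029], "twist": [0, 0, 0], "jaw": 0.55},
  ],
)

```text
clock: 9.77
tcp_pos: [0.6121, 0.0216, 0.1868]
orientation: [-0.0, 0.991, -0.133, -0.001]
wrist_force: [0.1, -0.5, -0.4]
finger_gap: 0.0467
```

```bash
cat > tip.py <<'E'
from h import *
from workcell import env
import sys
r=env.read_camera("side");P=np.nan_to_num(cloud(r),nan=9)
s=env.get_state();M=rot(s['orientation'])
print(s['clock'],s['finger_gap'],s['tcp_pos'],'toolF',(M.T@s['wrist_force']).round(2),'toolM',(M.T@s['ft_torque']).round(3))
rel(s,s['tcp_pos'])
cv2.imwrite(f"pics/{sys.argv[1]}.png",np.clip(1.7*cv2.resize(r['color'][150:240,190:290,::-1].astype(np.float32),None,fx=6,fy=6,interpolation=cv2.INTER_CUBIC),0,255).astype(np.uint8))
def blob(m,nm):
    k,l,t,c=cv2.connectedComponentsWithStats(m.astype(np.uint8))
    for i in range(1,k):
        if t[i,4]>40:
            q=P[l==i].astype(np.float32); print(nm,t[i],np.median(q,0).round(4),cv2.minEnclosingCircle(q[:,:2]))
z=P[...,2];w=(P[...,0]>.45)&(P[...,0]<.75)&(P[...,1]<.25)&(P[...,1]>-.2)
blob(w&(z>.247)&(z<.266)&(P[...,1]>.1),'post')
blob(w&(z>.228)&(z<.244)&(P[...,1]<.01),'rest')
E
python3 tip.py b4
```

```text
9.8167 0.0467417956126877 [0.61244434 0.02159511 0.1873473 ] toolF [-0.05 -0.09 -0.29] toolM [0.014 0.02  0.029]
yaw -15.31 shift [0. 0. 0.] twist z NoneTraceback (most recent call last):
  File "tip.py", line 15, in <module>
    blob(w&(z>.247)&(z<.266)&(P[...,1]>.1),'post')
    ~~~~^^^^^^^^^^^^^^^^^^^^^^^^^^^^^^^^^^^^^^^^^^
  File "tip.py", line 13, in blob
    q=P[l==i].astype(np.float32); print(nm,t[i],np.median(q,0).round(4),cv2.minEnclosingCircle(q[:,:2]))
                                                                        ~~~~~~~~~~~~~~~~~~~~~~^^^^^^^^^
cv2.error: OpenCV(4.12.0) /io/opencv/modules/imgproc/src/shapedescr.cpp:201: error: (-215:Assertion failed) count >= 0 && (depth == CV_32F || depth == CV_32S) in function 'minEnclosingCircle'
```

View pics/b4.png

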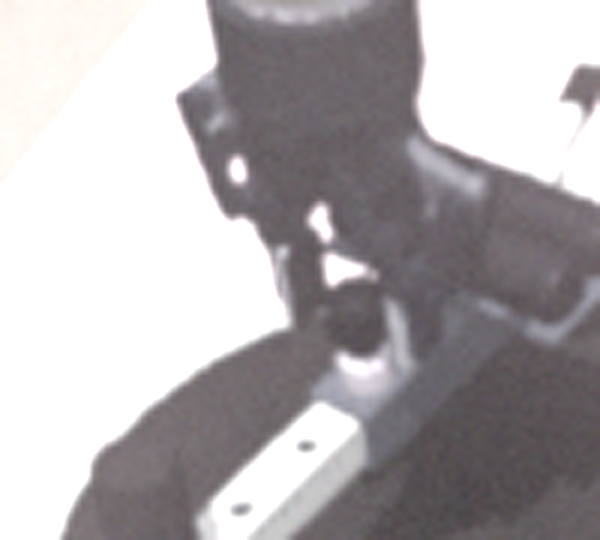

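The picture shows the knob (357,315) now between the fingertips, (300,320) and (405,355). I'll close on it.

>>> servo_tool(
  targets=[
    {"xyz": [0, 0, 0], "twist": [0, 0, 0], "jaw": 0.3},
    {"xyz": [0, 0, 0], "twist": [0, 0, 0], "jaw": 0},
    {"xyz": [0, 0, 0], "twist": [0, 0, 0], "jaw": 0},
    {"xyz": [0, 0, 0], "twist": [0, 0, 0], "jaw": 0},
    {"xyz": [0, 0, 0], "twist": [0, 0, 0], "jaw": 0},
    {"xyz": [0, 0, 0], "twist": [0, 0, 0], "jaw": 0},
    {"xyz": [0, 0, 0], "twist": [0, 0, 0], "jaw": 0},
    {"xyz": [0, 0, 0], "twist": [0, 0, 0], "jaw": 0},
  ],
  squeeze=60,
)

```text
clock: 10.48
tcp_pos: [0.6129, 0.0215, 0.1882]
orientation: [-0.0, 0.991, -0.133, 0.001]
wrist_force: [-0.4, 0.0, 5.4]
finger_gap: 0.0237
```

```bash
sed -i 's/cv2.minEnclosingCircle(q\[:,:2\])/cv2.minEnclosingCircle(np.ascontiguousarray(q[:,:2]).astype(np.float32))/; s/z<.266)&(P/z<.266)\&(P/' tip.py; python3 tip.py b5
```

```text
10.5333 0.02352064814809324 [0.61291272 0.02157357 0.18826573] toolF [-1.14  0.6  -5.54] toolM [-0.009 -0.152  0.001]
yaw -15.31 shift [0. 0. 0.] twist z None
post [205 221  16  15 187] [0.6412 0.1465 0.2597] ((0.6443256735801697, 0.14329375326633453), 0.017042774707078934)
rest [262 172  33  29 418] [ 0.5609 -0.0517  0.2366] ((0.5831356048583984, -0.05280200019478798), 0.056142985820770264)
```

>>> servo_tool(
  targets=[
    {"xyz": [0, 0, -0.003], "twist": [0, 0, 0], "jaw": 0},
    {"xyz": [0, 0, -0.006], "twist": [0, 0, 0], "jaw": 0},
    {"xyz": [0, 0, -0.009], "twist": [0, 0, 0], "jaw": 0},
    {"xyz": [0, 0, -0.012], "twist": [0, 0, 0], "jaw": 0},
    {"xyz": [0, 0, -0.015], "twist": [0, 0, 0], "jaw": 0},
    {"xyz": [0, 0, -0.015], "twist": [0, 0, 0], "jaw": 0},
    {"xyz": [0, 0, -0.015], "twist": [0, 0, 0], "jaw": 0},
  ],
  squeeze=80,
)

```text
clock: 11.12
tcp_pos: [0.6127, 0.0215, 0.202]
orientation: [-0.0, 0.991, -0.133, -0.0]
wrist_force: [4.2, 0.0, -10.1]
finger_gap: 0.023
```

```bash
python3 tip.py b6
```

```text
11.1667 0.02286355730386144 [0.61268805 0.02155704 0.20192564] toolF [ 5.25 -1.05  9.94] toolM [ 0.222  1.135 -0.041]
yaw -15.31 shift [0. 0. 0.] twist z None
post [205 222  16  15 188] [0.6414 0.1467 0.2593] ((0.6453167200088501, 0.14219312369823456), 0.017256788909435272)
rest [261 176  34  25 429] [ 0.5623 -0.0473  0.2363] ((0.56659334897995, -0.046842172741889954), 0.043066348880529404)
```

View pics/b6.png

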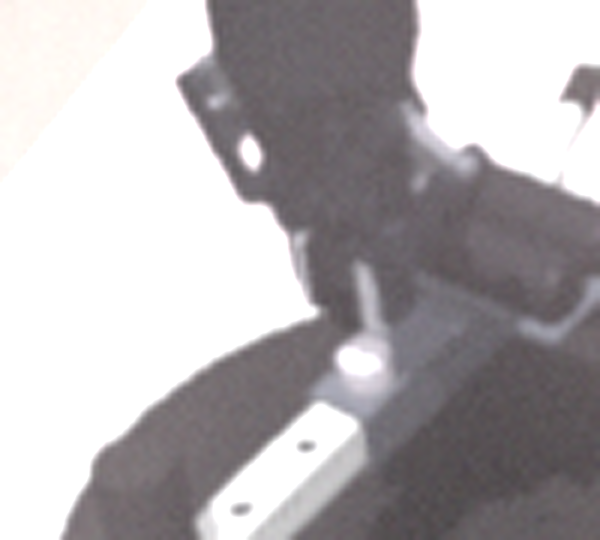

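The knob moved up with the fingers. TCP rise was 13.7 mm and the 10 N pull matches the spring, so the pin is out. Next is the slide.

>>> servo_tool(
  targets=[
    {"xyz": [0, -0.0035, 0], "twist": [0, 0, 0], "jaw": 0},
    {"xyz": [0, -0.007, 0], "twist": [0, 0, 0], "jaw": 0},
    {"xyz": [0, -0.0105, 0], "twist": [0, 0, 0], "jaw": 0},
    {"xyz": [0, -0.014, 0], "twist": [0, 0, 0], "jaw": 0},
    {"xyz": [0, -0.0175, 0], "twist": [0, 0, 0], "jaw": 0},
    {"xyz": [0, -0.021, 0], "twist": [0, 0, 0], "jaw": 0},
    {"xyz": [0, -0.0245, 0], "twist": [0, 0, 0], "jaw": 0},
    {"xyz": [0, -0.028, 0], "twist": [0, 0, 0], "jaw": 0},
    {"xyz": [0, -0.0315, 0], "twist": [0, 0, 0], "jaw": 0},
    {"xyz": [0, -0.035, 0], "twist": [0, 0, 0], "jaw": 0},
    {"xyz": [0, -0.038, 0], "twist": [0, 0, 0], "jaw": 0},
    {"xyz": [0, -0.04, 0], "twist": [0, 0, 0], "jaw": 0},
  ],
)

```text
clock: 12.17
tcp_pos: [0.6229, 0.0591, 0.2017]
orientation: [0.001, 0.991, -0.134, -0.001]
wrist_force: [4.6, -3.9, -10.7]
finger_gap: 0.023
```

>>> servo_tool(
  targets=[
    {"xyz": [0, 0, 0], "twist": [0, 0, 0], "jaw": 0},
    {"xyz": [0, 0, 0], "twist": [0, 0, 0], "jaw": 0},
    {"xyz": [0, 0, 0], "twist": [0, 0, 0], "jaw": 0},
  ],
)

```text
clock: 12.42
tcp_pos: [0.623, 0.0594, 0.2018]
orientation: [0.001, 0.991, -0.133, -0.0]
wrist_force: [5.2, -2.2, -9.9]
finger_gap: 0.0227
```

```bash
python3 tip.py b7; python3 - <<'E'
from h import *
from workcell import env
s=env.get_state();M=rot(s['orientation'])
print('disp tool',M.T@(s['tcp_pos']-[.6129,.02157,.18826]))
E
```

```text
12.4667 0.023001397835236217 [0.62298646 0.05940633 0.20180132] toolF [ 5.11  0.68 10.23] toolM [-0.177  1.154 -0.05 ]
yaw -15.34 shift [0. 0. 0.] twist z None
post [205 222  16  14 186] [0.6411 0.1463 0.2597] ((0.6449971199035645, 0.14222867786884308), 0.017116626724600792)
rest [254 183  33  22 337] [ 0.5749 -0.0186  0.237 ] ((0.5780245065689087, -0.020776312798261642), 0.041440315544605255)
disp tool [-0.000288   -0.03913759 -0.01359624]
```

>>> servo_tool(
  targets=[
    {"xyz": [0, -0.0006, 0], "twist": [0, 0, 0], "jaw": 0},
    {"xyz": [0, -0.0012, 0], "twist": [0, 0, 0], "jaw": 0},
    {"xyz": [0, -0.0012, 0.002], "twist": [0, 0, 0], "jaw": 0},
    {"xyz": [0, -0.0012, 0.004], "twist": [0, 0, 0], "jaw": 0},
    {"xyz": [0, -0.0012, 0.006], "twist": [0, 0, 0], "jaw": 0},
    {"xyz": [0, -0.0012, 0.008], "twist": [0, 0, 0], "jaw": 0},
    {"xyz": [0, -0.0012, 0.01], "twist": [0, 0, 0], "jaw": 0},
    {"xyz": [0, -0.0012, 0.012], "twist": [0, 0, 0], "jaw": 0},
    {"xyz": [0, -0.0012, 0.014], "twist": [0, 0, 0], "jaw": 0},
    {"xyz": [0, -0.0012, 0.015], "twist": [0, 0, 0], "jaw": 0},
    {"xyz": [0, -0.0012, 0.015], "twist": [0, 0, 0], "jaw": 0},
    {"xyz": [0, -0.0012, 0.015], "twist": [0, 0, 0], "jaw": 0},
  ],
)

```text
clock: 13.47
tcp_pos: [0.6236, 0.0611, 0.1884]
orientation: [0.0, 0.991, -0.133, 0.001]
wrist_force: [1.9, -3.6, -1.1]
finger_gap: 0.0227
```

```bash
cat > d.py <<'E'
from h import *
from workcell import env
s=env.get_state();M=rot(s['orientation'])
print('disp tool',(M.T@(s['tcp_pos']-[.6129,.02157,.18826])).round(4))
E
python3 tip.py b8;python3 d.py
```

```text
13.5167 0.022760803975147608 [0.62359779 0.0610997  0.18841445] toolF [ 2.76  4.43 -0.51] toolM [-0.702  0.472 -0.059]
yaw -15.32 shift [0. 0. 0.] twist z None
post [205 222  16  15 189] [0.6416 0.1471 0.2598] ((0.6444597244262695, 0.14221903681755066), 0.017486637458205223)
rest [249 179  37  26 348] [ 0.5786 -0.021   0.2375] ((0.5966120362281799, -0.024457095190882683), 0.05828486755490303)
disp tool [-0.0001 -0.041  -0.0002]
```

>>> servo_tool(
  targets=[
    {"xyz": [0, 0.0004, 0.001], "twist": [0, 0, 0], "jaw": 0},
    {"xyz": [0, 0.0008, 0.002], "twist": [0, 0, 0], "jaw": 0},
    {"xyz": [0, 0.0008, 0.003], "twist": [0, 0, 0], "jaw": 0},
    {"xyz": [0, 0.0008, 0.003], "twist": [0, 0, 0], "jaw": 0},
    {"xyz": [0, 0.0008, 0.003], "twist": [0, 0, 0], "jaw": 0},
    {"xyz": [0, 0.0008, 0.003], "twist": [0, 0, 0], "jaw": 0},
  ],
)

```text
clock: 14.02
tcp_pos: [0.6239, 0.0611, 0.1883]
orientation: [-0.001, 0.991, -0.133, 0.002]
wrist_force: [-1.8, -1.4, 12.4]
finger_gap: 0.0227
```

```bash
python3 tip.py b9;python3 d.py
```

```text
14.0667 0.023110514385642555 [0.62386763 0.06108763 0.18826955] toolF [ -1.58   3.32 -12.46] toolM [-0.578 -0.487 -0.009]
yaw -15.28 shift [0. 0. 0.] twist z None
post [205 221  16  15 188] [0.6414 0.1465 0.2598] ((0.6444607973098755, 0.14224982261657715), 0.016804397106170654)
rest [249 179  37  27 350] [ 0.5785 -0.0202  0.2373] ((0.5963515639305115, -0.023805242031812668), 0.05774613097310066)
disp tool [ 0.0002 -0.041   0.0001]
```

View pics/b9.png

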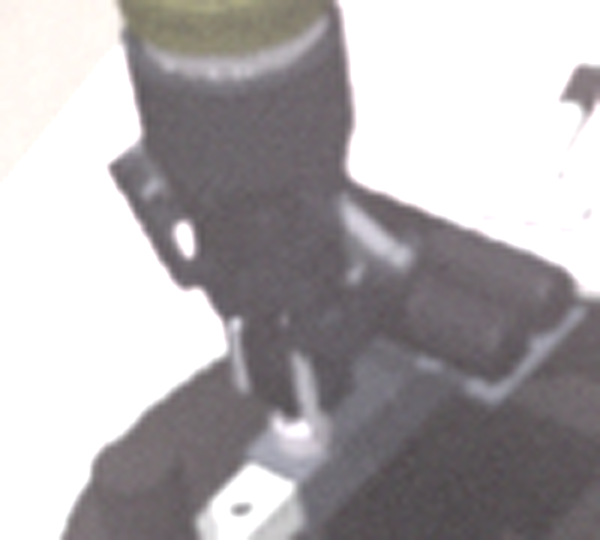

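```bash
python3 -c "
from workcell import env
print(env.hand_in()); s=env.get_state(); print(s['clock'],s['tcp_pos'],s['wrist_force'],s['finger_gap'])"
```

```text
the job is handed in; nothing more can be done
None
the job is handed in; nothing more can be done
```

I turned the turntable one click clockwise by the post. I then pulled the knob up, slid the section one hole towards the post and let the pin down. The job was handed in at about 14 s with the gripper still holding the knob; no verdict is reported.

**Last checks**
- **Turntable:** the post-to-knob bearing in the images changed by about 45.1°. The post stayed in place through the later steps, so it looks seated in the next detent.
- **Lift:** the knob came up about 13.7 mm with a 10 N spring pull, so the pin was clear of the bar.
- **Section:** the fingers moved 41.0 mm along the bar. The section did not follow a 0.8 mm shift of the target back, which fits it being locked in the 40 mm hole.
- **Pin:** the knob is back at its starting height to within 0.2 mm. It held firm when pressed down with 12 N, so the pin appears fully home.
- **Grip:** the squeeze is set to 80 N, with the finger opening at 23 mm on the 26 mm knob.

**What disagreed or went unchecked**
- **Fingertips:** they sat about 35 mm behind the reported TCP. The post was therefore held only near the top of its grip, and my first height at the knob was too high. A test close there met no force, and going 29 mm lower fixed it.
- **Openings:** gripped parts read 3–4 mm narrower than their nominal size.
- **Force peak:** the wrist force reached about 50 N as the turntable neared the new detent, under the 120 N limit.
- **Grooming things:** the arm stayed clear of them, but I did not re-measure their positions at the end.

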